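Close the tartlet carrier and draw out its carrying handle

TASK

Put the loose steel lid on the open pan of the carrier, squarely over it so that it drops fully home and lies flat on the rim, and let go of it. Then pinch the carrier's handle bar across its middle so that the release button in its side is pressed in, pull the bar straight up past the first stop to the second stop, fully out, and finish while holding it there: the handle slides back if it is let go. Leave the tape roll, the spatula and the tub where they are.

Things in the scene. Friction and masses are not known exactly. Their poses are not given: they have to be found in the camera images.
- lid_grip (a point): Centre of the bar handle on the loose steel pan lid: bar 14 mm wide (x), 84 mm long (y), 12 mm high, carried by posts 36 mm either side of this point, free below the middle. This point is 32 mm above the lid plate's top, 36 mm above the plate's underside, 42 mm above the table at the start. Axes: x across the bar, y along it, z up.
- lid: The lid, 0.18 to 0.37 kg: plate 108 (x) x 176 (y) x 4 mm; under it a plug 82 x 150 x 6 mm that goes into the pan and on which the lid lies at the start. Origin: centre of the plug's underside. May go on either way round.
- pan_mouth (a point): Centre of the open steel pan's mouth, at the height of its flat rim, 104 mm above the table. The opening is 92 (x) x 160 (y) x 70 mm deep: the lid's plug has 5 mm of play on each side. Seated, the lid's bar centre is 36 mm above this point. Axes: x across the pan, y along it towards the handle tower, z up.
- carrier: The fixed grey plastic carrier, 130 (x) x 242 (y) mm, 100 mm high, that holds the pan; origin at its underside, 25 mm along +y from the pan's middle. At its +y end is the handle tower, 130 x 44 mm, 120 mm high, its middle 100 mm along +y from the origin. Same axes as the pan.
- bar_center (a point): Centre of the telescopic handle's black bar on two upright rods over the tower; 165 mm above the table when in, 275 mm fully out. Bar 130 (x) x 24 (y) x 26 mm, rods 45 mm either side of centre. Mid +y side (away from the pan): release button 34 mm long, 18 mm high, 6 mm proud, so 30 mm wide there, 25 mm pressed. 32 mm free between bar and tower. Axes: x along the bar, y across, z up.
- bar_button (a joint): Travel of the release button into the bar along -y, 0 (out) to 0.005 m (fully in); 4 N to start, 6 N fully in, springs back. Out (under about 0.003) it locks the handle down; a gripper closed across the bar's middle presses it. It need not stay pressed once the handle has left its lowest place.
- handle_bar (a joint): First stage of the handle: how far the bar has come out of the outer tubes, upwards, 0 to 0.055 m; 0.055 is the first stop. Takes 5 to 8 N upwards; springs and weight draw it back. Let go with the button out, it sinks back onto its catch at about 0.020.
- outer_tubes (a joint): Second stage: how far the outer tubes have come out of the tower, upwards, 0 to 0.055 m. They move, carrying the bar, once the first stage is at its stop and the pull reaches 11 to 14 N. Both stages at 0.055 (the bar 110 mm up) is the second stop, fully out.
- tape_roll_mid (a point): Bystander: middle of a loose roll of pale tape lying flat, 96 mm across, 25 mm high.
- spatula_grip (a point): Bystander: handle of a loose spatula lying on the table.
- tub_mid (a point): Bystander: middle of a loose steel bowl, 90 mm across, 50 mm high.
Not all that is in view belongs to the job. What is shaped like the lid but turquoise or yellow is not meant.

How it is judged:
By the outcome, as a careful person would: the job done as asked, in the order asked, and still so for the second after the job is handed in, while the arm keeps its last pose, push and grip.
It also fails if it takes over 58 s, if anything falls off the work surface, if the arm or the gripper's body presses on something with over 40 N, if the wrist force passes 120 N, or if a joint passes its speed limit or range.

ROBOT

A 6-joint arm with a two-finger parallel gripper is mounted at the origin on the work surface. World frame = base frame: x ahead of the robot, y to its left, z up, the work surface at z = 0. Lengths are in m, angles in rad, forces in N, time in s.
With the tool pointing down it reaches from about 0.4 to 0.825 m from the base axis. Payload 7 kg.
Tool frame: the origin (TCP) lies on the centre line of the jaws, within the pads' length; the fingertips stand tip_reach ahead of it and the grasp point (between the pads) is the TCP (tip_reach is the distance from the TCP to the fingertips, in m); z points along the fingers, y is the line along which they close (so a half turn about z gives the same grasp; the last joint's range is limited). The gripper opens to 88 mm and grips with 3 to 60 N. Pads are 19 mm wide; open, the fingers measure 130 mm over their backs; the gripper's body (78 mm by 193 mm) begins 47 mm behind the grasp point.
Start: joints at [0.288, 0.359, 0.012, 0, -1.224, -0.288], TCP at [0.675, -0, 0.246] pointing down, gripper open.
Joint ranges: [-3.07, 3.07], [-1.43, 2.12], [-1.02, 1.25], [-3.03, 1.67], [-3.05, -0], [-3.03, 3.03]. Speed limits (rad/s): [2.39, 2.39, 3.01, 3.14, 3.14, 3.14].

INTERFACE

Orientations are given as [roll, pitch, yaw] about the fixed x, y, z axes, in that order (R = Rz(yaw) Ry(pitch) Rx(roll)).
In Python, from station import get_state, grab_frame, calibration, job_done, find_in, mark_of, tip_reach gives the robot as it stands.
- The arm moves only by the shell command python3 -m handwheel 'ROWS' [OPENING] [FORCE]. ROWS is JSON, a list of rows, each an object with "delta_pos": the shift along the world's x, y, z in units of 30 mm (1.0 is 30 mm), a list of three; "dr": the turn, a rotation vector about the world's x, y, z in degrees, a list of three. In form: [{"delta_pos": [tx, ty, tz], "dr": [rx, ry, rz]}, ...]. A call has 1 to 10 rows; each row shifts and turns the commanded pose from where the row before left it; what a row does not reach is not made up. A row lasts 1/10 s, in which the tool goes at most 50 mm and 8.59 degrees, less where a joint would pass 70% of its speed; a pose out of reach is approached as far as the arm can. A call is refused whole if a number of a shift passes 1 or a number of a turn 8.59, either way. A call with a gripper value outside its range is refused whole. OPENING is the closure, from -1 (fully open) to 1 (shut), set as the call begins (- or left out, the last holds). The fingers move at their own pace and stop on an object; FORCE is the grip in N (left out, the last holds). Time passes only in rows, so rows that do not move let the fingers close. It gives the time, the measured TCP pose, the force, the opening and the grip force at its end, in the units of the state.
- get_state(): the state, without advancing time (a new reading comes with each control period).
- grab_frame(name): name is "scene" or "side" or "wrist"; returns the picture (384x512x3 uint8, red, green, blue); there is no depth.
- calibration(name): a dict with "fx", "fy", "cx", "cy" (pixels), "extrinsics" (4x4, takes a point from world to camera coordinates). Camera axes: x right, y down, z forward; pixel columns grow to the right and rows downward; lengths in m; the calibration is good to about 2 mm. A picture is of the moment at which its call begins: read the wrist's pose just before it. calibration takes no time and is no camera call; for the wrist camera it gives the pose at the moment of the call.
- job_done(): hands the job in; it is judged then, once.
Trained networks look in the newest picture that a camera, given by its name, has taken for a name from the list of things; names that differ only in an ending like _2 or _b are one class to them, and where a whole thing is asked for, a point or a joint stands for the part that bears it (a point fixed in the world has none). Each returns a list of dicts, best first, with "conf" (0 to 1); they miss things now and then, are a little off and sometimes report something else, mostly with a low value. They report only what shows in the picture. A call takes as long as a camera call. They do not tell look-alikes from the thing itself.
- find_in(camera, query): "location" ([column, row] in pixels, amid what is visible of it).
- mark_of(camera, query): "location" ([column, row] in pixels: a listed point, or the origin of a listed thing).
The state is a dict: "t": time; "q": joint angles; "qd": joint speeds; "joint_efforts": joint torques, N m; "eef_pos": TCP position; "ee_rot": TCP orientation; "force": force on the tool from outside, world axes, zero at the start; "moment": the same for the moment, N m; "width": finger opening in m; "gripper_force": force on a finger pad.
Only numpy, scipy, OpenCV 4.12 (cv2) and the standard library are available. Lean on these libraries where they do the work, as an engineer would, in place of code of your own. Each camera call takes 0.05 s, during which the arm holds its last target. There are 200 camera calls.

## Working session

There is one attempt and no reset: what is moved stays moved. The work goes in short steps, Python scripts to look and compute and a shell command to move; the robot and the scene stay as the last step left them, time stands still between calls to the robot, and variables do not carry over. Pictures are saved under pics/ and viewed, at most 10 in all, crops included, and the job is handed in when it is done.

```bash
mkdir -p pics; ls; cat > h.py <<'E'
import numpy as np, cv2
from station import *
def shot(n,f):
    im=grab_frame(n); cv2.imwrite('pics/'+f,im[:,:,::-1]); return im
def ray(n,px,c=None):
    c=c or calibration(n); E=np.array(c["extrinsics"]); R=E[:3,:3]; o=-R.T@E[:3,3]
    d=R.T@np.array([(px[0]-c["cx"])/c["fx"],(px[1]-c["cy"])/c["fy"],1]); return o,d
def atz(n,px,z,c=None):
    o,d=ray(n,px,c); return o+d*(z-o[2])/d[2]
def proj(n,p,c=None):
    c=c or calibration(n); E=np.array(c["extrinsics"]); q=E[:3,:3]@np.array(p)+E[:3,3]
    return np.array([q[0]/q[2]*c["fx"]+c["cx"],q[1]/q[2]*c["fy"]+c["cy"]])
E
python3 - <<'E'
from h import *
print(tip_reach, get_state())
a=shot("scene","a.png"); b=shot("side","b.png")
cv2.imwrite('pics/ab.png',cv2.resize(np.hstack([a,b])[:,:,::-1],(800,300)))
Z=dict(lid_grip=.042,pan_mouth=.104,bar_center=.165,lid=0,tape_roll_mid=.0125)
for n in("scene","side"):
  for k,z in Z.items():
    for r in mark_of(n,k)[:3]: print(n,k,r["conf"],np.round(r["location"]),np.round(atz(n,r["location"],z),3))
E
```

```text
pics
0.019 {'t': 0.0, 'q': array([ 2.88094361e-01,  3.59424554e-01,  1.10872506e-02, -3.97063954e-04,
       -1.22415254e+00, -2.88057509e-01]), 'qd': array([-5.63975250e-04, -1.04299909e-03,  7.36218346e-04,  8.73466015e-04,
        6.49361351e-05,  1.41572601e-04]), 'joint_efforts': array([-8.00930356e-04, -5.82726967e+01,  2.93058443e+01,  6.99745238e+00,
        6.93249181e-03, -2.06530804e-04]), 'eef_pos': array([ 6.74530693e-01, -1.50580640e-05,  2.44602235e-01]), 'ee_rot': array([ 3.13986286e+00, -1.23280466e-04, -1.57089458e+00]), 'force': array([-0.49876531, -0.41840957, -0.18515082]), 'moment': array([ 0.02325412, -0.08677819,  0.00287688]), 'gripper_force': 0.0, 'width': 0.0877427837490891}
scene lid_grip 0.76 [212. 285.] [0.807 0.18  0.042]
scene lid_grip 0.73 [358. 236.] [0.377 0.25  0.042]
scene lid_grip 0.71 [308. 178.] [ 0.364 -0.011  0.042]
scene pan_mouth 0.63 [223. 141.] [ 0.538 -0.243  0.104]
scene bar_center 0.65 [227. 141.] [ 0.561 -0.172  0.165]
scene bar_center 0.44 [230. 154.] [ 0.58  -0.115  0.165]
scene lid 0.97 [212. 296.] [0.81  0.185 0.   ]
scene lid 0.87 [304. 194.] [0.387 0.008 0.   ]
scene lid 0.72 [357. 244.] [0.373 0.249 0.   ]
scene tape_roll_mid 0.91 [187. 228.] [ 0.769 -0.048  0.012]
scene tape_roll_mid 0.59 [222. 144.] [ 0.499 -0.325  0.012]
side lid_grip 0.98 [162. 170.] [0.375 0.258 0.042]
side lid_grip 0.92 [237. 169.] [0.602 0.17  0.042]
side lid_grip 0.82 [186. 223.] [ 0.379 -0.001  0.042]
side pan_mouth 0.71 [278. 250.] [ 0.556 -0.239  0.104]
side bar_center 0.8 [272. 199.] [ 0.594 -0.12   0.165]
side bar_center 0.36 [273. 270.] [ 0.497 -0.332  0.165]
side lid 0.91 [168. 180.] [0.387 0.248 0.   ]
side lid 0.74 [288. 164.] [0.794 0.176 0.   ]
side lid 0.7 [187. 234.] [ 0.377 -0.005  0.   ]
side tape_roll_mid 0.98 [314. 210.] [ 0.763 -0.069  0.013]
side tape_roll_mid 0.72 [235. 172.] [0.604 0.188 0.012]
```

View pics/a.png

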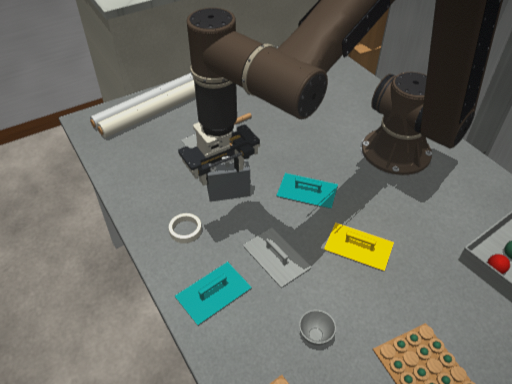

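View pics/b.png

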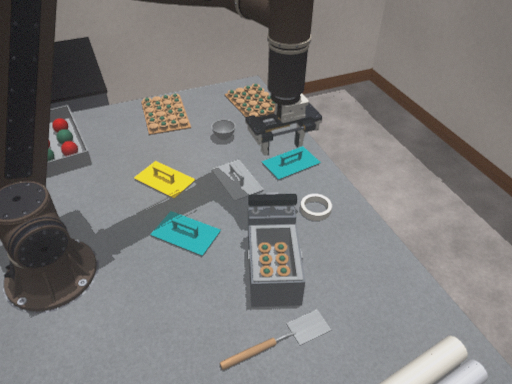

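Lid candidates: side (238,178) / scene (277,257) is bare steel grey. Scene (214,291) and (307,189) are turquoise and (358,246) is yellow, so those are look-alikes. The grey one fits; I'll confirm it in a crop.

```bash
python3 - <<'E'
from h import *
a=cv2.imread('pics/a.png');b=cv2.imread('pics/b.png')
A=cv2.resize(a[215:305,225:345],(400,300),interpolation=3);B=cv2.resize(b[145:295,200:320],(480,600),interpolation=3)
A2=cv2.copyMakeBorder(A,0,300,0,0,0); 
cv2.imwrite('pics/c.png',cv2.resize(np.hstack([A2,B]),(800,546)))
E
```

```text
(no output)
```

View pics/c.png

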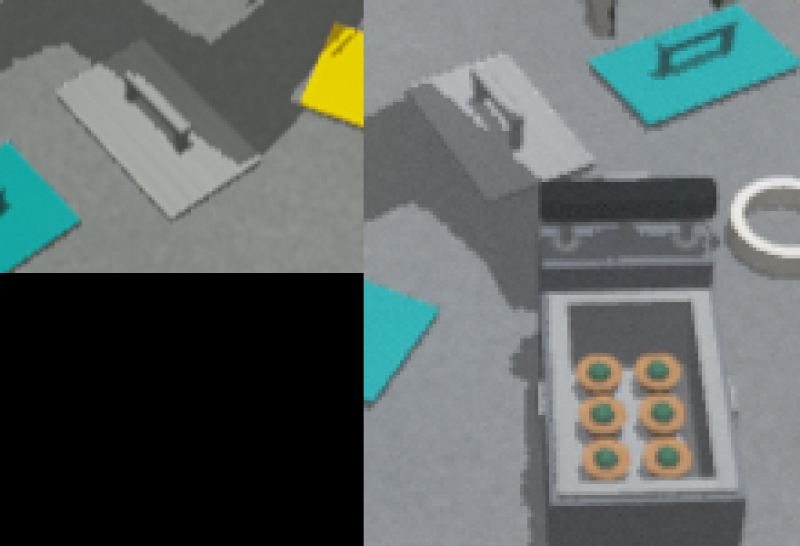

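```bash
python3 -m handwheel '[{"delta_pos":[-0.3,0.6,0.9],"dr":[0,0,0]},{"delta_pos":[-0.3,0.6,0.9],"dr":[0,0,0]},{"delta_pos":[-0.3,0.6,0.9],"dr":[0,0,0]},{"delta_pos":[-0.3,0.6,0.9],"dr":[0,0,0]},{"delta_pos":[-0.3,0.6,0],"dr":[0,0,0]},{"delta_pos":[-0.3,0.6,0],"dr":[0,0,0]},{"delta_pos":[0,0,0],"dr":[0,0,0]},{"delta_pos":[0,0,0],"dr":[0,0,0]}]' -1; python3 - <<'E'
from h import *
c=calibration("wrist"); a=shot("wrist","w1.png")
for k,z in dict(lid_grip=.042,pan_mouth=.104,bar_center=.165,lid=0).items():
    for r in mark_of("wrist",k)[:3]: print(k,r["conf"],np.round(r["location"]),np.round(atz("wrist",r["location"],z,c),3))
E
```

```text
t: 1.4
eef_pos: [0.6209, 0.1083, 0.3538]
ee_rot: [-3.141, 0.0, -1.57]
force: [-0.1, 0.4, -0.1]
width: 0.0876
gripper_force: 0.0
lid_grip 0.94 [142. 200.] [0.809 0.178 0.042]
lid_grip 0.8 [275. 189.] [0.599 0.16  0.042]
lid_grip 0.72 [403. 241.] [0.386 0.251 0.042]
lid 0.84 [398. 234.] [0.376 0.257 0.   ]
lid 0.81 [154. 191.] [0.805 0.176 0.   ]
lid 0.77 [422.  78.] [ 0.374 -0.005  0.   ]
```

View pics/w1.png

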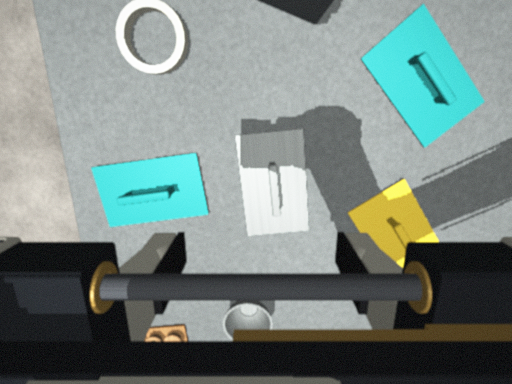

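Wrist view: the steel lid is at (275,189), its bar running from (274,160) to (279,215), with turquoise lids left and upper right and the yellow one at lower right. The crop confirms the grey lid is unpainted steel and shows the open pan with its mouth at side (275,253).

```bash
python3 - <<'E'
from h import *
np.set_printoptions(precision=4,suppress=True)
def rep(name,P):
    P=np.array(P)[:,:2]; print(name,"center",P.mean(0)); 
    for i in range(4):
        d=P[(i+1)%4]-P[i]; print("   edge",np.linalg.norm(d),np.degrees(np.arctan2(d[1],d[0])))
S=lambda x,y:(225+x/3.03,215+y/3.03); B=lambda x,y:(200+(x-364)/3.636,145+y/3.636)
rep("lid scene",[atz("scene",S(*p),.01) for p in[(55,95),(175,218),(260,158),(140,40)]])
rep("lid side",[atz("side",B(*p),.01) for p in[(413,83),(505,53),(595,163),(492,198)]])
rep("pan inner",[atz("side",B(*p),.104) for p in[(568,305),(695,303),(715,478),(580,483)]])
rep("pan outer",[atz("side",B(*p),.104) for p in[(546,292),(712,289),(740,492),(556,500)]])
for p in[(274,160),(279,215)]: print(atz("wrist",p,.048))
print(atz("wrist",(275,189),.042))
for p in [(540,180),(716,180)]: print("bar",atz("side",B(*p),.178))
E
```

```text
lid scene center [0.5986 0.1711]
   edge 0.1716058140037193 97.49006519200985
   edge 0.10193244835531627 -172.71799796300425
   edge 0.17291753422597167 -83.6965153074772
   edge 0.10551647354893638 7.981209214275917
lid side center [0.6003 0.1585]
   edge 0.09649428120907366 5.382483897050038
   edge 0.17553747031626024 -84.40533737958306
   edge 0.10097408682124834 -175.97969485166675
   edge 0.1731776070350731 94.12475047873667
pan inner center [ 0.55  -0.241]
   edge 0.09351512468327743 -21.15465253068081
   edge 0.1570137516397951 -111.51805765575075
   edge 0.08997787103562259 160.1068088203255
   edge 0.1590121049793912 69.7689644520965
pan outer center [ 0.5495 -0.2402]
   edge 0.12326211130502854 -20.955718275102697
   edge 0.18235902976747703 -111.00128983498033
   edge 0.12168916097957537 160.51954853599452
   edge 0.18549772120289174 69.49779132058154
[0.6017 0.1122 0.048 ]
[0.5926 0.2006 0.048 ]
[0.5992 0.1593 0.042 ]
bar [ 0.5364 -0.0913  0.178 ]
bar [ 0.6553 -0.14    0.178 ]
```

```bash
python3 -m handwheel '[{"delta_pos":[-0.1,0.25,-0.95],"dr":[0,0,1]},{"delta_pos":[-0.1,0.25,-0.95],"dr":[0,0,1]},{"delta_pos":[-0.1,0.25,-0.95],"dr":[0,0,1]},{"delta_pos":[-0.1,0.25,-0.95],"dr":[0,0,1]},{"delta_pos":[-0.1,0.25,-0.95],"dr":[0,0,1]},{"delta_pos":[-0.1,0.25,-0.95],"dr":[0,0,1]},{"delta_pos":[-0.1,0.23,-0.8],"dr":[0,0,0]},{"delta_pos":[0,0,0],"dr":[0,0,0]},{"delta_pos":[0,0,0],"dr":[0,0,0]}]'; python3 - <<'E'
from h import *
c=calibration("wrist"); a=shot("wrist","w2.png")
for k,z in dict(lid_grip=.042,lid=0).items():
    for r in mark_of("wrist",k)[:3]: print(k,r["conf"],np.round(r["location"]),np.round(atz("wrist",r["location"],z,c),4))
for n in("scene","side"):
  grab_frame(n)
  for r in mark_of(n,"lid_grip")[:4]: print(n,r["conf"],np.round(r["location"]),np.round(atz(n,r["location"],.042),4))
E
```

```text
t: 2.55
eef_pos: [0.6004, 0.1595, 0.1589]
ee_rot: [3.141, -0.001, -1.466]
force: [0.2, -0.1, 0.6]
width: 0.0879
gripper_force: 0.0
lid_grip 0.67 [ 31. 191.] [0.8046 0.1769 0.042 ]
lid 0.9 [ 62. 178.] [0.8041 0.176  0.    ]
lid 0.77 [260. 185.] [0.6017 0.1622 0.    ]
scene 0.98 [360. 239.] [0.3791 0.2625 0.042 ]
scene 0.89 [214. 281.] [0.7952 0.1709 0.042 ]
scene 0.81 [308. 178.] [ 0.3623 -0.0109  0.042 ]
scene 0.58 [275. 246.] [0.595  0.1578 0.042 ]
side 0.82 [292. 154.] [0.8085 0.1739 0.042 ]
side 0.81 [234. 170.] [0.5942 0.1691 0.042 ]
side 0.71 [182. 223.] [0.3693 0.0031 0.042 ]
side 0.61 [162. 171.] [0.3733 0.2522 0.042 ]
```

View pics/w2.png

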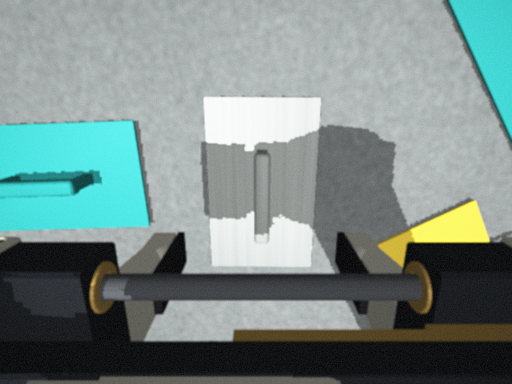

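Wrist view: the lid lies square under the jaws, corners (205,97), (321,97), (311,266), (212,266), bar from (262,150) to (262,243).

```bash
python3 - <<'E'
from h import *
np.set_printoptions(precision=4,suppress=True)
P=np.array([atz("wrist",p,.010)[:2] for p in[(205,97),(321,97),(311,266),(212,266)]]);print(P,P.mean(0))
for i in range(4):
    d=P[(i+1)%4]-P[i]; print(np.linalg.norm(d),np.degrees(np.arctan2(d[1],d[0])))
Q=[atz("wrist",p,.048) for p in[(262,150),(262,243)]];print(Q,np.mean(Q,0),get_state()["eef_pos"])
E
```

```text
[[0.6605 0.0818]
 [0.5551 0.0707]
 [0.5371 0.2451]
 [0.6444 0.2564]] [0.5993 0.1635]
0.10600565417059461 -174.0388154195389
0.17527430153657247 95.895573051029
0.10795724634038953 6.028939083685897
0.17541505399034624 -84.74181538181024
[array([0.6043, 0.1185, 0.048 ]), array([0.5952, 0.204 , 0.048 ])] [0.5998 0.1612 0.048 ] [0.6004 0.1598 0.1595]
```

```bash
python3 -m handwheel '[{"delta_pos":[0,0.08,-0.9],"dr":[0,0,0]},{"delta_pos":[-0.03,0,-0.9],"dr":[0,0,0]},{"delta_pos":[0,0,-0.8],"dr":[0,0,0]},{"delta_pos":[0,0,-0.7],"dr":[0,0,0]},{"delta_pos":[0,0,-0.58],"dr":[0,0,0]},{"delta_pos":[0,0,0],"dr":[0,0,0]},{"delta_pos":[0,0,0],"dr":[0,0,0]}]' && python3 -m handwheel '[{"delta_pos":[0,0,0],"dr":[0,0,0]},{"delta_pos":[0,0,0],"dr":[0,0,0]},{"delta_pos":[0,0,0],"dr":[0,0,0]},{"delta_pos":[0,0,0],"dr":[0,0,0]},{"delta_pos":[0,0,0],"dr":[0,0,0]},{"delta_pos":[0,0,0],"dr":[0,0,0]},{"delta_pos":[0,0,0],"dr":[0,0,0]},{"delta_pos":[0,0,0],"dr":[0,0,0]}]' 1 40
```

```text
t: 3.6
eef_pos: [0.5994, 0.1623, 0.0426]
ee_rot: [-3.142, -0.0, -1.466]
force: [-0.2, -0.2, 0.4]
width: 0.0878
gripper_force: 0.0
t: 4.4
eef_pos: [0.599, 0.1622, 0.0421]
ee_rot: [3.141, -0.0, -1.466]
force: [0.4, -0.5, 0.1]
width: 0.0295
gripper_force: 0.0
```

```bash
python3 -m handwheel '[{"delta_pos":[0,0,0],"dr":[0,0,0]},{"delta_pos":[0,0,0],"dr":[0,0,0]},{"delta_pos":[0,0,0],"dr":[0,0,0]},{"delta_pos":[0,0,0],"dr":[0,0,0]},{"delta_pos":[0,0,0],"dr":[0,0,0]}]' && python3 -m handwheel '[{"delta_pos":[0,0,0.4],"dr":[0,0,0]},{"delta_pos":[0,0,0.7],"dr":[0,0,0]},{"delta_pos":[0,0,0.9],"dr":[0,0,0]},{"delta_pos":[0,0,1],"dr":[0,0,0]},{"delta_pos":[0,0,1],"dr":[0,0,0]},{"delta_pos":[0,0,1],"dr":[0,0,0]},{"delta_pos":[0,0,1],"dr":[0,0,0]},{"delta_pos":[0,0,1],"dr":[0,0,0]},{"delta_pos":[0,0,0.6],"dr":[0,0,0]},{"delta_pos":[0,0,0],"dr":[0,0,0]}]'
```

```text
t: 4.9
eef_pos: [0.5991, 0.1623, 0.0421]
ee_rot: [-3.142, 0.0, -1.466]
force: [0.3, -0.1, -0.4]
width: 0.0133
gripper_force: 40.0
t: 5.9
eef_pos: [0.6, 0.1626, 0.274]
ee_rot: [-3.136, 0.002, -1.466]
force: [-0.9, -0.0, -2.2]
width: 0.0139
gripper_force: 40.0
```

```bash
python3 - <<'E'
from h import *
a=shot("scene","s3.png");b=shot("side","d3.png")
for n in("scene","side"):
  for k,z in dict(pan_mouth=.104,bar_center=.165,carrier=0).items():
    for r in mark_of(n,k)[:2]: print(n,k,r["conf"],np.round(r["location"]),np.round(atz(n,r["location"],z),4))
o=proj("scene",[.57,-.18,.1]).astype(int); p=proj("side",[.56,-.22,.1]).astype(int); print(o,p)
A=a[o[1]-50:o[1]+50,o[0]-33:o[0]+33,::-1]; B=b[p[1]-72:p[1]+72,p[0]-48:p[0]+48,::-1]
cv2.imwrite('pics/c3.png',np.hstack([cv2.resize(A,(396,600),interpolation=2),cv2.resize(B,(400,600),interpolation=2)]))
E
```

```text
scene pan_mouth 0.76 [224. 140.] [ 0.5349 -0.2418  0.104 ]
scene bar_center 0.66 [228. 153.] [ 0.5847 -0.1219  0.165 ]
scene bar_center 0.45 [278. 202.] [0.5638 0.1151 0.165 ]
scene carrier 0.67 [227. 175.] [ 0.5546 -0.1919  0.    ]
side pan_mouth 0.69 [273. 251.] [ 0.5454 -0.2364  0.104 ]
side bar_center 0.89 [272. 200.] [ 0.5924 -0.1236  0.165 ]
side carrier 0.87 [272. 268.] [ 0.5549 -0.2136  0.    ]
[223 156] [275 245]
```

View pics/c3.png

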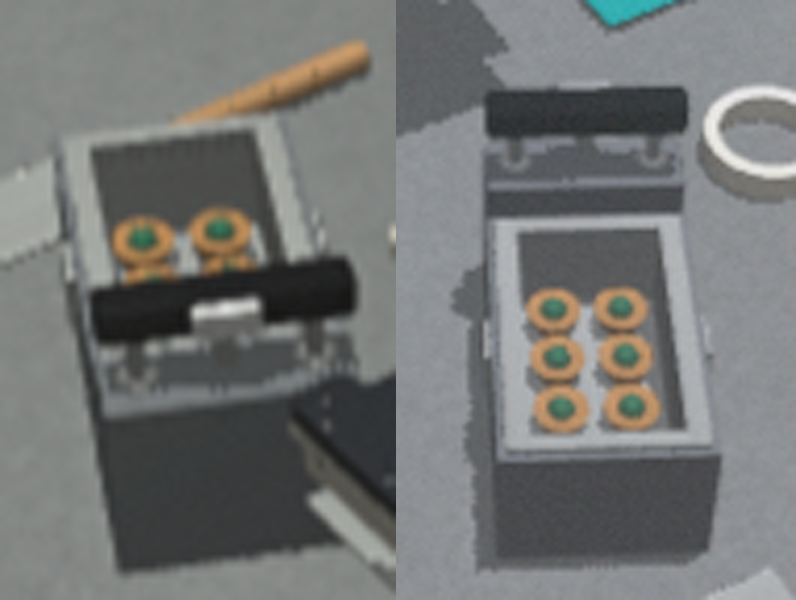

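Left half (scene): pan rim and the handle bar with the grey button on its robot-left side at crop (227,317). Right half (side): rim corners (492,218), (682,215), (717,444), (503,452) in the crop. I'll fit the carrier pose to these.

```bash
python3 - <<'E'
from h import *
from scipy.optimize import least_squares
np.set_printoptions(precision=4,suppress=True)
S=lambda x,y:np.array((190+x/6-.4,106+y/6-.4)); B=lambda x,y:np.array((227+(x-396)/4.1667-.4,173+y/4.1667-.4))
obs=[("side",B(516,231),(-.046,.08,.104)),("side",B(660,229),(.046,.08,.104)),("side",B(686,428),(.046,-.08,.104)),("side",B(530,434),(-.046,-.08,.104)),
("scene",S(93,150),(.046*-1,-.08,.104)),("scene",S(247,134),(.046,-.08,.104)),
("scene",S(227,317),(0,.143,.165)),
("side",B(487,136),(-.065,.113,.152)),("side",B(687,133),(.065,.113,.152))]
# scene: camera looks from the far side -> check which x side
cal={n:calibration(n) for n in("scene","side")}
for flip in(1,-1):
  def res(v,per=False):
    c,s=np.cos(v[2]),np.sin(v[2]);r=[]
    for n,px,(x,y,z) in obs:
        if n=="scene": x*=flip
        r.append(proj(n,[v[0]+c*x-s*y,v[1]+s*x+c*y,z],cal[n])-px)
    return np.ravel(r)
  for sel in("both",):
    f=least_squares(res,[.55,-.24,-.36],loss="soft_l1"); v=f.x
    print(flip,v[:2],np.degrees(v[2]),f.cost,"\n",res(v).reshape(-1,2))
    print("bar",v[0]-np.sin(v[2])*.125,v[1]+np.cos(v[2])*.125)
E
```

```text
1 [ 0.5499 -0.2364] -20.359315524687876 57.50468121426335 
 [[  0.0243  -0.4329]
 [ -0.3116  -0.8413]
 [  0.2237   0.1477]
 [ -0.2448  -0.1469]
 [ 25.7681  -4.8607]
 [-27.4568   1.1571]
 [ -0.7592   0.5501]
 [ -0.5142   1.114 ]
 [  0.1635   0.6609]]
bar 0.5934154084135499 -0.11915893652262581
-1 [ 0.5501 -0.2356] -20.39854459104858 4.890896884206151 
 [[-0.0231 -0.6524]
 [-0.3729 -1.0424]
 [ 0.1075 -0.0977]
 [-0.3442 -0.415 ]
 [-1.7035 -1.377 ]
 [ 0.1987 -2.0515]
 [-0.7033  0.7246]
 [-0.5499  0.8997]
 [ 0.1076  0.4715]]
bar 0.5936267270751834 -0.1184202275860876
```

```bash
python3 -m handwheel '[{"delta_pos":[-0.05,-0.4,0],"dr":[0,0,-1]},{"delta_pos":[-0.1,-0.8,0],"dr":[0,0,-2]},{"delta_pos":[-0.1,-0.9,0],"dr":[0,0,-2]},{"delta_pos":[-0.1,-0.9,0],"dr":[0,0,-2]},{"delta_pos":[-0.1,-0.9,0],"dr":[0,0,-2]},{"delta_pos":[-0.1,-0.9,0],"dr":[0,0,-2]},{"delta_pos":[-0.1,-0.9,0],"dr":[0,0,-2]},{"delta_pos":[-0.1,-0.9,0],"dr":[0,0,-2]},{"delta_pos":[-0.1,-0.9,0],"dr":[0,0,-2]},{"delta_pos":[-0.1,-0.9,0],"dr":[0,0,-2]}]' && python3 -m handwheel '[{"delta_pos":[-0.1,-0.9,0],"dr":[0,0,-2]},{"delta_pos":[-0.1,-0.9,0],"dr":[0,0,-2]},{"delta_pos":[-0.1,-0.9,0],"dr":[0,0,-1.4]},{"delta_pos":[-0.1,-0.9,0],"dr":[0,0,-1]},{"delta_pos":[-0.1,-0.8,0],"dr":[0,0,-1]},{"delta_pos":[-0.1,-0.4,0],"dr":[0,0,0]},{"delta_pos":[-0.1,-0.03,0],"dr":[0,0,0]},{"delta_pos":[0,0,0],"dr":[0,0,0]},{"delta_pos":[0,0,0],"dr":[0,0,0]}]'
```

```text
t: 7.3
eef_pos: [0.5699, -0.0913, 0.27]
ee_rot: [3.141, -0.0, -1.8]
force: [0.5, 0.3, -2.6]
width: 0.0139
gripper_force: 40.0
t: 8.2
eef_pos: [0.5496, -0.234, 0.2702]
ee_rot: [-3.141, 0.0, -1.926]
force: [-0.3, 1.0, -1.7]
width: 0.0136
gripper_force: 40.0
```

```bash
python3 -m handwheel '[{"delta_pos":[0,0,-0.5],"dr":[0,0,0]},{"delta_pos":[0,0,-0.8],"dr":[0,0,0]},{"delta_pos":[0,0,-0.8],"dr":[0,0,0]},{"delta_pos":[0,0,-0.6],"dr":[0,0,0]},{"delta_pos":[0,0,-0.2],"dr":[0,0,0]},{"delta_pos":[0,0,0],"dr":[0,0,0]},{"delta_pos":[0,0,0],"dr":[0,0,0]}]'; python3 - <<'E'
from h import *
b=shot("side","d4.png"); p=(275,245)
B=b[p[1]-72:p[1]+72,p[0]-60:p[0]+60,::-1]
cv2.imwrite('pics/c4.png',cv2.resize(B,(500,600),interpolation=2))
E
```

```text
t: 8.9
eef_pos: [0.5503, -0.2344, 0.1842]
ee_rot: [-3.14, -0.0, -1.926]
force: [0.0, -0.2, -2.1]
width: 0.0138
gripper_force: 40.0
```

View pics/c4.png

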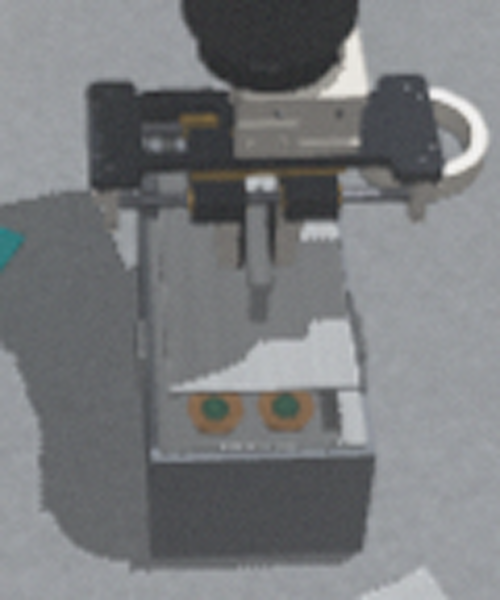

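Side view: lid is held level above the pan, near-edge corners (168,391) and (358,388) in the crop.

```bash
python3 - <<'E'
from h import *
np.set_printoptions(precision=4,suppress=True)
B=lambda x,y:np.array((215+x/4.1667-.4,173+y/4.1667-.4))
t=np.radians(-20.4); ex=np.array([np.cos(t),np.sin(t)]);ey=np.array([-ex[1],ex[0]])
tcp=get_state()["eef_pos"]; z=tcp[2]-.032
L,Rr=[atz("side",B(*p),z)[:2] for p in[(168,391),(358,388)]]
d=Rr-L; print(np.linalg.norm(d),np.degrees(np.arctan2(d[1],d[0])))
mid=(L+Rr)/2+ey*.088; print("lid centre",mid,"tcp",tcp, "rel",(mid-tcp[:2])@ex,(mid-tcp[:2])@ey)
for n,pan in(("side",[.55,-.2405]),("fit",[.55,-.236])): e=np.array(pan)-mid; print(n,e@ex,e@ey)
E
```

```text
0.10667485494415754 -21.32259115002802
lid centre [ 0.5481 -0.235 ] tcp [ 0.5505 -0.2345  0.1845] rel -0.002023738975938363 -0.0012884317983296771
side 0.0036722894525756484 -0.004453827025237314
fit 0.002103715239627479 -0.00023605807252379796
```

```bash
python3 -m handwheel '[{"delta_pos":[0.04,-0.12,-0.3],"dr":[0,0,0]},{"delta_pos":[0,0,-0.4],"dr":[0,0,0]},{"delta_pos":[0,0,-0.3],"dr":[0,0,0]},{"delta_pos":[0,0,-0.1],"dr":[0,0,0]},{"delta_pos":[0,0,-0.1],"dr":[0,0,0]},{"delta_pos":[0,0,-0.1],"dr":[0,0,0]},{"delta_pos":[0,0,0],"dr":[0,0,0]}]'
```

```text
t: 9.65
eef_pos: [0.5507, -0.2382, 0.1439]
ee_rot: [3.141, -0.0, -1.927]
force: [-0.9, 0.5, -2.5]
width: 0.0135
gripper_force: 40.0
```

```bash
python3 - <<'E'
from h import *
b=shot("side","d5.png"); p=(275,245)
cv2.imwrite('pics/c5.png',cv2.resize(b[p[1]-72:p[1]+72,p[0]-60:p[0]+60,::-1],(500,600),interpolation=2))
E
python3 -m handwheel '[{"delta_pos":[0,0,-0.05],"dr":[0,0,0]},{"delta_pos":[0,0,-0.05],"dr":[0,0,0]},{"delta_pos":[0,0,0],"dr":[0,0,0]}]'
```

```text
t: 10.0
eef_pos: [0.5507, -0.2382, 0.1411]
ee_rot: [3.142, 0.0, -1.927]
force: [-0.3, -0.9, -3.2]
width: 0.0133
gripper_force: 40.0
```

```bash
python3 -m handwheel '[{"delta_pos":[0,0,-0.05],"dr":[0,0,0]},{"delta_pos":[0,0,0],"dr":[0,0,0]},{"delta_pos":[0,0,0],"dr":[0,0,0]}]' && python3 -m handwheel '[{"delta_pos":[0,0,0],"dr":[0,0,0]},{"delta_pos":[0,0,0],"dr":[0,0,0]},{"delta_pos":[0,0,0],"dr":[0,0,0]},{"delta_pos":[0,0,0],"dr":[0,0,0]},{"delta_pos":[0,0,0],"dr":[0,0,0]},{"delta_pos":[0,0,0],"dr":[0,0,0]},{"delta_pos":[0,0,0],"dr":[0,0,0]}]' -1
```

```text
t: 10.3
eef_pos: [0.551, -0.2383, 0.1401]
ee_rot: [-3.141, -0.0, -1.927]
force: [-2.5, 0.5, 2.4]
width: 0.0133
gripper_force: 40.0
t: 11.0
eef_pos: [0.5508, -0.2382, 0.1396]
ee_rot: [3.142, -0.0, -1.927]
force: [0.3, -0.2, -0.1]
width: 0.064
gripper_force: 0.0
```

```bash
python3 -m handwheel '[{"delta_pos":[0,0,0.2],"dr":[0,0,0]},{"delta_pos":[0,0,0.5],"dr":[0,0,0]},{"delta_pos":[0,0,0.8],"dr":[0,0,0]},{"delta_pos":[0,0,0.9],"dr":[0,0,0]},{"delta_pos":[0,0,0.9],"dr":[0,0,0]},{"delta_pos":[0,0,0.9],"dr":[0,0,0]},{"delta_pos":[0,0,0.6],"dr":[0,0,4]},{"delta_pos":[0.1,0.3,0],"dr":[0,0,6]},{"delta_pos":[0.1,0.3,0],"dr":[0,0,8]},{"delta_pos":[0.1,0.3,0],"dr":[0,0,8]}]' -1 && python3 -m handwheel '[{"delta_pos":[0.15,0.4,0],"dr":[0,0,8]},{"delta_pos":[0.15,0.4,0],"dr":[0,0,8]},{"delta_pos":[0.15,0.4,0],"dr":[0,0,8]},{"delta_pos":[0.15,0.4,0],"dr":[0,0,8]},{"delta_pos":[0.15,0.4,0],"dr":[0,0,8]},{"delta_pos":[0.15,0.4,0],"dr":[0,0,8]},{"delta_pos":[0.15,0.4,0],"dr":[0,0,8]},{"delta_pos":[0.15,0.4,0],"dr":[0,0,8]},{"delta_pos":[0.08,0.23,0],"dr":[0,0,0]},{"delta_pos":[0,0,0],"dr":[0,0,0]}]'; python3 - <<'E'
from h import *
c=calibration("wrist"); s=get_state(); print(s["q"],s["eef_pos"],s["ee_rot"])
w=shot("wrist","w6.png"); b=shot("side","d6.png"); p=(275,245)
for r in mark_of("wrist","bar_center")[:2]+[]: print(r["conf"],r["location"],atz("wrist",r["location"],.165,c))
for r in mark_of("side","lid_grip")[:4]: print(r["conf"],r["location"],atz("side",r["location"],.140))
B=cv2.resize(b[p[1]-72:p[1]+72,p[0]-60:p[0]+60,::-1],(320,384),interpolation=2)
cv2.imwrite('pics/c6.png',np.hstack([w[:,:,::-1][:,16:496],B]))
E
```

```text
t: 12.0
eef_pos: [0.5598, -0.211, 0.2844]
ee_rot: [-3.141, -0.0, -1.468]
force: [-0.2, 0.1, -0.7]
width: 0.0876
gripper_force: 0.0
t: 13.0
eef_pos: [0.5984, -0.1077, 0.2839]
ee_rot: [-3.141, -0.0, -0.359]
force: [-0.6, 0.1, 0.1]
width: 0.0876
gripper_force: 0.0
[ 1.42915386e-01  2.27249854e-01 -8.39875196e-02  1.01463904e-05
 -1.25930939e+00  1.06872581e+00] [ 0.59839291 -0.10767246  0.28392216] [-3.14148102e+00 -2.23410699e-04 -3.59152032e-01]
0.81 [291.6, 152.9] [0.74614733 0.06827724 0.14      ]
0.76 [161.7, 169.3] [0.357032   0.14251717 0.14      ]
0.71 [184.3, 220.3] [ 0.35993754 -0.08132414  0.14      ]
0.67 [275.2, 240.3] [ 0.55027603 -0.23382991  0.14      ]
```

View pics/c6.png

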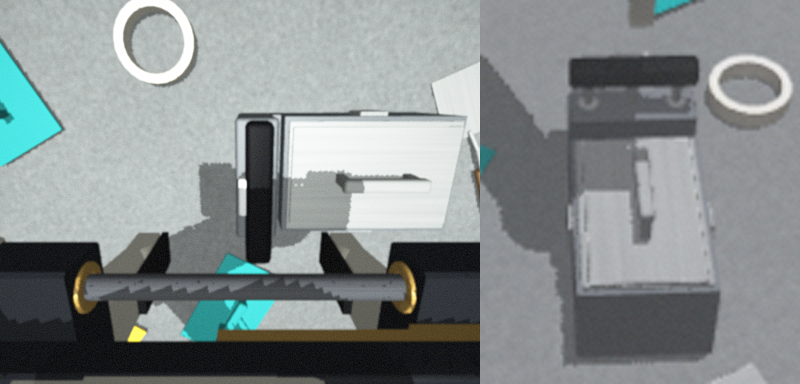

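The lid lies flat and square on the rim (side crop). In the wrist view the bar runs from crop (259,122) to (259,262), with the button at (242,184).

```bash
python3 - <<'E'
from h import *
np.set_printoptions(precision=4,suppress=True)
for p in[(276,122),(275,262),(275.5,192)]: print(atz("wrist",p,.178))
print("btn",atz("wrist",(258,184),.17), "pred bar",[.5936,-.1203])
E
```

```text
[ 0.6551 -0.143   0.178 ]
[ 0.5371 -0.0999  0.178 ]
[ 0.6004 -0.123   0.178 ]
btn [ 0.6102 -0.1107  0.17  ] pred bar [0.5936, -0.1203]
```

```bash
python3 -m handwheel '[{"delta_pos":[-0.06,-0.23,0],"dr":[0,0,0]},{"delta_pos":[-0.05,-0.2,0],"dr":[0,0,0]},{"delta_pos":[0,0,-0.6],"dr":[0,0,0]},{"delta_pos":[0,0,-0.8],"dr":[0,0,0]},{"delta_pos":[0,0,-0.8],"dr":[0,0,0]},{"delta_pos":[0,0,-0.8],"dr":[0,0,0]},{"delta_pos":[0,0,-0.6],"dr":[0,0,0]},{"delta_pos":[0,0,-0.4],"dr":[0,0,0]},{"delta_pos":[0,0,0],"dr":[0,0,0]},{"delta_pos":[0,0,0],"dr":[0,0,0]}]' && python3 -m handwheel '[{"delta_pos":[0,0,0],"dr":[0,0,0]},{"delta_pos":[0,0,0],"dr":[0,0,0]},{"delta_pos":[0,0,0],"dr":[0,0,0]},{"delta_pos":[0,0,0],"dr":[0,0,0]},{"delta_pos":[0,0,0],"dr":[0,0,0]},{"delta_pos":[0,0,0],"dr":[0,0,0]},{"delta_pos":[0,0,0],"dr":[0,0,0]},{"delta_pos":[0,0,0],"dr":[0,0,0]},{"delta_pos":[0,0,0],"dr":[0,0,0]},{"delta_pos":[0,0,0],"dr":[0,0,0]}]' 1 45
```

```text
t: 14.2
eef_pos: [0.5952, -0.1216, 0.1643]
ee_rot: [3.141, -0.001, -0.356]
force: [0.7, 0.2, -0.0]
width: 0.0872
gripper_force: 0.0
t: 15.2
eef_pos: [0.5954, -0.1202, 0.1637]
ee_rot: [-3.14, -0.001, -0.356]
force: [1.3, 7.0, 0.9]
width: 0.0236
gripper_force: 45.0
```

```bash
python3 -m handwheel '[{"delta_pos":[0.01,0.05,0],"dr":[0,0,0]},{"delta_pos":[0,0,0],"dr":[0,0,0]},{"delta_pos":[0,0,0.1],"dr":[0,0,0]},{"delta_pos":[0,0,0.1],"dr":[0,0,0]},{"delta_pos":[0,0,0.1],"dr":[0,0,0]},{"delta_pos":[0,0,0],"dr":[0,0,0]}]'
```

```text
t: 15.8
eef_pos: [0.5953, -0.1198, 0.1731]
ee_rot: [-3.141, -0.0, -0.356]
force: [2.1, -0.0, -3.2]
width: 0.0236
gripper_force: 45.0
```

```bash
python3 -m handwheel '[{"delta_pos":[0,0,0.3],"dr":[0,0,0]},{"delta_pos":[0,0,0.3],"dr":[0,0,0]},{"delta_pos":[0,0,0.3],"dr":[0,0,0]},{"delta_pos":[0,0,0.3],"dr":[0,0,0]},{"delta_pos":[0,0,0.1],"dr":[0,0,0]},{"delta_pos":[0,0,0],"dr":[0,0,0]}]' - 55 && python3 -m handwheel '[{"delta_pos":[0,0,0.1],"dr":[0,0,0]},{"delta_pos":[0,0,0.1],"dr":[0,0,0]},{"delta_pos":[0,0,0.2],"dr":[0,0,0]},{"delta_pos":[0,0,0.2],"dr":[0,0,0]},{"delta_pos":[0,0,0.2],"dr":[0,0,0]},{"delta_pos":[0,0,0.2],"dr":[0,0,0]},{"delta_pos":[0,0,0],"dr":[0,0,0]}]'
```

```text
t: 16.4
eef_pos: [0.5953, -0.1198, 0.2123]
ee_rot: [-3.141, -0.001, -0.356]
force: [2.6, -2.1, -4.2]
width: 0.0237
gripper_force: 55.0
t: 17.1
eef_pos: [0.5951, -0.1197, 0.2415]
ee_rot: [-3.142, 0.0, -0.356]
force: [5.9, -1.8, -8.5]
width: 0.0241
gripper_force: 55.0
```

```bash
python3 -m handwheel '[{"delta_pos":[0,0,0.2],"dr":[0,0,0]},{"delta_pos":[0,0,0.2],"dr":[0,0,0]},{"delta_pos":[0,0,0.2],"dr":[0,0,0]},{"delta_pos":[0,0,0.2],"dr":[0,0,0]},{"delta_pos":[0,0,0.1],"dr":[0,0,0]},{"delta_pos":[0,0,0],"dr":[0,0,0]}]' && python3 -m handwheel '[{"delta_pos":[0,0,0.06],"dr":[0,0,0]},{"delta_pos":[0,0,0.06],"dr":[0,0,0]},{"delta_pos":[0,0,0.06],"dr":[0,0,0]},{"delta_pos":[0,0,0],"dr":[0,0,0]}]'
```

```text
t: 17.7
eef_pos: [0.5951, -0.1197, 0.268]
ee_rot: [3.142, 0.001, -0.356]
force: [5.3, -3.1, -10.3]
width: 0.0237
gripper_force: 55.0
t: 18.1
eef_pos: [0.5951, -0.1197, 0.2731]
ee_rot: [3.141, 0.001, -0.356]
force: [6.0, -3.0, -9.1]
width: 0.0236
gripper_force: 55.0
```

```bash
python3 -m handwheel '[{"delta_pos":[0,0,0.05],"dr":[0,0,0]},{"delta_pos":[0,0,0.05],"dr":[0,0,0]},{"delta_pos":[0,0,0],"dr":[0,0,0]},{"delta_pos":[0,0,0],"dr":[0,0,0]}]'
```

```text
t: 18.5
eef_pos: [0.5949, -0.1195, 0.274]
ee_rot: [3.141, 0.003, -0.357]
force: [9.8, -4.1, -19.8]
width: 0.0238
gripper_force: 55.0
```

```bash
python3 -m handwheel '[{"delta_pos":[0,0,0.03],"dr":[0,0,0]},{"delta_pos":[0,0,0],"dr":[0,0,0]},{"delta_pos":[0,0,0],"dr":[0,0,0]}]'; python3 - <<'E'
from h import *
a=shot("scene","s7.png");b=shot("side","d7.png")
A=a[90:250,150:290,::-1];B=b[135:325,205:345,::-1]
cv2.imwrite('pics/c7.png',np.hstack([cv2.resize(A,(400,560),interpolation=2),cv2.resize(B,(400,560),interpolation=2)]))
E
```

```text
t: 18.8
eef_pos: [0.5948, -0.1195, 0.2741]
ee_rot: [3.141, 0.004, -0.357]
force: [10.8, -4.9, -23.8]
width: 0.0239
gripper_force: 55.0
```

View pics/c7.png

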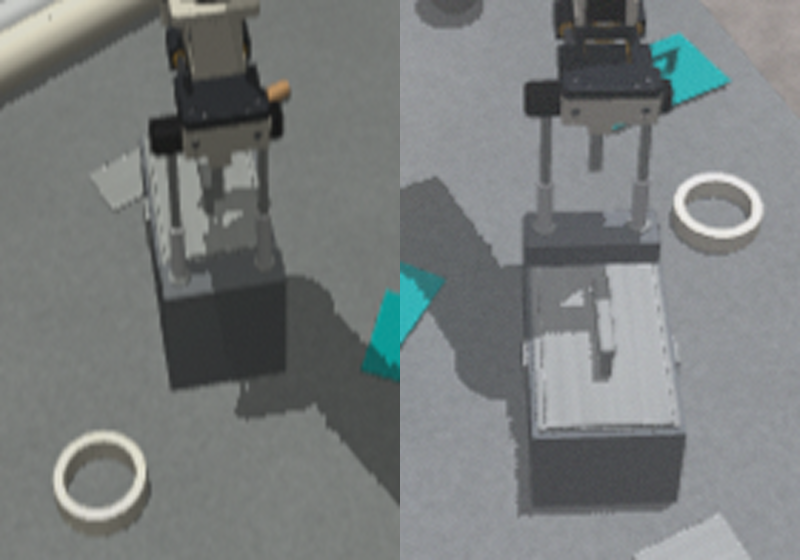

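The bar is fully out with both stages extended, held in the jaws. The lid is flat on the pan, and the tape, spatula and tub have not moved. Handing in.

```bash
python3 -c "
from station import *
print(job_done())"
```

```text
the job is handed in; nothing more can be done
None
```

The steel lid is seated flat on the pan and released, and the handle bar is pulled out to the second stop (about 110 mm up) and still held there; the job was handed in at about 19 s, and no verdict was returned.

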